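# Demould the cast test bars from the double-door curing cabinet

### The arm

A 6-joint arm with a two-finger parallel gripper is mounted at the origin on a cart in front of the work surface, level with it; the furniture and walls round the work are solid. World frame = base frame: x ahead of the robot, y to its left, z up, the work surface at z = 0. Lengths are in m, angles in rad, forces in N, time in s.
With the tool pointing down it reaches from about 0.35 to 0.975 m from the base axis. Payload 4.9 kg.
Tool frame: the origin (TCP) lies on the front face of the gripper's body, between the roots of the fingers; the fingertips stand ctrl.finger_overhang ahead of it and the grasp point (between the pads) lies 54 mm ahead of it (ctrl.finger_overhang is the distance from the TCP to the fingertips, in m); z points along the fingers, y is the line along which they close (so a half turn about z gives the same grasp; the last joint's range is limited). The gripper opens to 85 mm and grips with 20 to 120 N. Pads are 22 mm wide; open, the fingers measure 114 mm over their backs; the gripper's body (76 mm by 85 mm) begins 54 mm behind the grasp point. The pads swing forward as they close: fully open they stand 13 mm farther back than shut.
Start: joints at [-1.433, 0.053, 1.613, -0, 1.476, -0.119], TCP at [0.159, -0.604, 0.304] pointing down, gripper open.
Joint ranges: [-3.01, 3.01], [-1.01, 2.22], [0.06, 2.58], [-1.02, 4.17], [0.09, 2.62], [-3.14, 3.14]. Speed limits (rad/s): [2.57, 2.57, 3.14, 3.14, 3.14, 3.14].

### API

Orientations are given as a rotation vector (axis times angle).
In Python, from station import ctrl, vision gives the robot as it stands. The module is installed in compiled form; this text tells all that it offers.
- The arm moves only by the tool drive_tool, never from a script. Its argument "rows" is a list of rows, each a list of 2 entries, a list of its own where there are three numbers: the shift along the tool's x, y, z in m, then the turn about the tool's z in rad. A call has 1 to 10 rows; each row shifts and turns the commanded pose from where the row before left it, along the tool's axes as they then stand; what a row does not reach is not made up. A row lasts 1/10 s, in which the tool goes at most 50 mm and 8.59 degrees, less where a joint would pass 70% of its speed; a pose out of reach is approached as far as the arm can. A call with a gripper value outside its range is refused whole. "jaw" is the closure, from 0 (fully open) to 1 (shut), set as the call begins (left out, the last holds). The fingers move at their own pace and stop on an object; "grip_force" is the grip in N (left out, the last holds). Time passes only in rows, so rows that do not move let the fingers close. It gives the time, the measured TCP pose, the force, the opening and the grip force at its end, in the units of the state.
- ctrl.get_obs(): the state, without advancing time (a new reading comes with each control period).
- vision.get_image(name): name is "scene" or "top"; returns a dict with "image" (480x640x3 uint8, blue, green, red), "vertical_fov" (degrees; the focal length in pixels is half the picture's height over the tangent of half this angle, whatever the lens; pixels are square), "cx", "cy" (the principal point, pixels), "R" (3x3) and "t" (3): a world point X has camera coordinates R X + t. Camera axes: x right, y down, z forward; pixel columns grow to the right and rows downward; lengths in m; the calibration is good to about 2 mm. A picture is of the moment at which its call begins. There is no depth.
- ctrl.finish_job(): hands the job in; it is judged then, once.
The state is a dict: "t": time; "q": joint angles; "dq": joint speeds; "effort": joint torques, N m; "tool_pos": TCP position; "tool_rot": TCP orientation; "contact_force": force on the tool from outside, world axes, zero at the start; "wrist_torque": the same for the moment, N m; "opening": finger opening in m; "grip_force": force on a finger pad.
Only numpy, scipy, OpenCV 4.12 (cv2) and the standard library are available. Lean on these libraries where they do the work, as an engineer would, in place of code of your own. Each camera call takes 0.05 s, during which the arm holds its last target. There are 200 camera calls.

### The job

Clear whatever stands in front of the low curing cabinet onto the cork mat, standing upright, before touching the doors. Then lift the red bolt and swing the latched right-hand door wide open (at least 75 degrees), after it the left-hand door that it overlapped, and pull the mould drawer out as far as it goes. Lift every orange test bar out of its cavity and lay them all flat in the white tray, side by side and not stacked, then push the empty drawer fully home again; leave both doors wide open, and do not disturb the jars.

Things in the scene. Friction and masses are not known exactly. Their poses are not given: they have to be found in the camera images.
- cabinet: low white curing cabinet, 144 x 260 mm on plan, 72 mm high, fixed to the worktop. Origin: centre of its underside; x points to its back, y to its left side (as the robot sees it), z up; its front with two blue doors faces -x. The white hood covers only the part behind x = +10 mm; between the hood and the doors (x = -60 to +10 mm) it is open above. Behind the doors is the mould drawer.
- leaf_a (a joint): angle of the right-hand door (leaf A, hinged at the cabinet's right front corner): 0 shut, grows to 2.0 as the free edge swings out towards the robot about a vertical axis. It stays where it is left (friction about 0.4 N at the grip). It is held shut by the bolt. A steel strip on its free edge overlaps the front of leaf B by 14 mm, so leaf B cannot open before it. The door is 124 mm long, 10 mm thick, top edge 72 mm above the worktop.
- leaf_b (a joint): angle of the left-hand door (leaf B, hinged at the left front corner): 0 shut, grows to 2.0 as the free edge swings out towards the robot about a vertical axis (the mirror image of leaf A). Stays where it is left. No latch of its own; the strip of leaf A blocks it until leaf A has been swung well aside.
- leaf_a_hinge (a point): vertical hinge axis of leaf A, at the height of the door's top edge (z = 72 mm).
- leaf_b_hinge (a point): vertical hinge axis of leaf B, at the height of the door's top edge.
- leaf_a_grip (a point): centre of the top of leaf A's upright grip: a black round post, 13 mm in diameter, that stands 38 mm up from the door's top edge (from z = 72 to 110 mm), 103 mm from the hinge. It moves with the door. Free all round; the neighbouring grips stand 55 mm or more away along the door.
- leaf_b_grip (a point): centre of the top of leaf B's upright grip: the same black post, 88 mm from leaf B's hinge.
- bolt (a joint): lift of the bolt that locks leaf A into the cabinet's sill: 0 down (locked), up to 0.018 m; leaf A is free above 0.012 m. It slides straight up and stays where it is left (friction 1.2 N).
- bolt_knob (a point): centre of the top of the red bolt knob: round, 15 mm in diameter (20 mm at its topmost 4 mm), 36 mm tall, standing on top of leaf A 45 mm from its hinge (from z = 75 to 111 mm when down); it moves with the bolt and the door.
- mould (a joint): travel of the mould drawer out of the cabinet towards its front (cabinet -x): 0 home, 0.090 m fully out; friction about 1.5 N, stays where it is left. The open doors must be out of its way.
- mould_pull (a point): centre of the top of the drawer's pull: a black bar 64 mm long along the cabinet's y, 10 mm thick along x, 14 mm high (z = 60 to 74 mm) on two steel legs at its ends; 40 mm free behind it to the hood when the drawer is home. The middles of the three mould cavities lie 60 mm behind it, in a row along y at -75, 0 and +75 mm. Cavity floor at z = 18 mm, mould top at z = 30 mm.
- bar_1: orange cast test bar, 66 mm long along its y, 30 mm high along z; 28 mm wide (x) at its ends, with a waist 18 mm wide over the middle 34 mm. Origin: centre of its underside. At the start it lies in a cavity of the mould, 12 mm deep with about 2.5 mm of play all round, so that its upper 18 mm stand out and can be gripped across the waist; lift straight up by more than 12 mm. 0.07 kg. Two or three bars are present.
- bar_2: orange cast test bar, 66 mm long along its y, 30 mm high along z; 28 mm wide (x) at its ends, with a waist 18 mm wide over the middle 34 mm. Origin: centre of its underside. At the start it lies in a cavity of the mould, 12 mm deep with about 2.5 mm of play all round, so that its upper 18 mm stand out and can be gripped across the waist; lift straight up by more than 12 mm. 0.07 kg. Two or three bars are present.
- bar_3: orange cast test bar, 66 mm long along its y, 30 mm high along z; 28 mm wide (x) at its ends, with a waist 18 mm wide over the middle 34 mm. Origin: centre of its underside. At the start it lies in a cavity of the mould, 12 mm deep with about 2.5 mm of play all round, so that its upper 18 mm stand out and can be gripped across the waist; lift straight up by more than 12 mm. 0.07 kg. Two or three bars are present.
- bar_1_center (a point): the middle of bar_1, 15 mm above its underside (its x, y, z directions are those of the bar).
- bar_2_center (a point): the middle of bar_2, 15 mm above its underside (its x, y, z directions are those of the bar).
- bar_3_center (a point): the middle of bar_3, 15 mm above its underside (its x, y, z directions are those of the bar).
- out_tray: white shallow tray for the bars, 140 (x) x 200 (y) x 14 mm, walls and floor 4 mm, fixed, at the left. Origin: centre of its underside.
- cork_mat: cork mat, 130 (x) x 170 (y) x 4 mm, fixed, at the right. Origin: centre of its underside.
- timer: white bench timer with a sloping face, 52 (x) x 62 (y) x 34 mm high; grasp across its y sides low down. Origin: centre of its underside. May be absent.
- cuvettes: dark blue foam block with cuvettes, 45 (x) x 74 (y) mm, solid up to 20 mm (the glassy cuvettes that show above do not collide); grasp across x. Origin: centre of its underside. May be absent.
- amber_jar: bystander: amber sample jar with a white cap, 50 mm in diameter, 85 mm high; leave alone. Origin: centre of its underside.
- red_jar: bystander: white sample jar with a red cap, 52 mm in diameter, 80 mm high; leave alone. Origin: centre of its underside.

How it is judged:
On the way, in this order (a step that is already met when the one before it is completed fails the run):
1. what stood in front of the cabinet stands on the cork mat, both doors still shut (x of timer in the frame of cork_mat between -0.065 and 0.065 m and y of timer in the frame of cork_mat between -0.085 and 0.085 m and z of timer in the frame of cork_mat between -0.002 and 0.012 m and angle between each of timer, cuvettes's own z axis and vertical below 0.2 rad and linear speed of each of timer, cuvettes below 0.05 m/s and contact force between each of timer, cuvettes and the fingers below 0.1 N and x of cuvettes in the frame of cork_mat between -0.065 and 0.065 m and y of cuvettes in the frame of cork_mat between -0.085 and 0.085 m and z of cuvettes in the frame of cork_mat between -0.002 and 0.012 m and value of joint each of leaf_a, leaf_b below 0.1 rad), for 0.2 s.
2. the bolt is lifted and the latched right-hand door is swung open at least 1.2 rad, the left-hand one still shut (value of joint leaf_a above 1.2 rad and value of joint leaf_b below 0.15 rad), for 0.2 s.
3. the left-hand door is open at least 1.2 rad as well (value of joint each of leaf_a, leaf_b above 1.2 rad), for 0.2 s.
4. the mould drawer is pulled out at least 80 mm, both doors open (all of step 3 and value of joint mould above 0.08 m), for 0.2 s.
At the end, for the whole second after the job is handed in: All bars lie flat on the white tray's floor (within 0.22 rad of level, middles inside the walls, under 26 mm up); timer and cuvette block, if present, upright with their middles on the cork mat; both doors open 1.2 rad or more; drawer home within 10 mm; all at rest (all of step 3 and x of timer in the frame of cork_mat between -0.065 and 0.065 m and y of timer in the frame of cork_mat between -0.085 and 0.085 m and z of timer in the frame of cork_mat between -0.002 and 0.012 m and angle between each of timer, cuvettes's own z axis and vertical below 0.2 rad and linear speed of each of timer, cuvettes, bar_1, bar_2, bar_3 below 0.05 m/s and contact force between each of timer, cuvettes and the fingers below 0.1 N and x of cuvettes in the frame of cork_mat between -0.065 and 0.065 m and y of cuvettes in the frame of cork_mat between -0.085 and 0.085 m and z of cuvettes in the frame of cork_mat between -0.002 and 0.012 m and x of bar_1_center in the frame of out_tray between -0.062 and 0.062 m and y of bar_1_center in the frame of out_tray between -0.093 and 0.093 m and z of each of bar_1_center, bar_2_center, bar_3_center in the frame of out_tray below 0.026 m and angle between bar_1's own y axis and vertical between 1.35 and 1.79 rad and x of bar_2_center in the frame of out_tray between -0.062 and 0.062 m and y of bar_2_center in the frame of out_tray between -0.093 and 0.093 m and angle between bar_2's own y axis and vertical between 1.35 and 1.79 rad and x of bar_3_center in the frame of out_tray between -0.062 and 0.062 m and y of bar_3_center in the frame of out_tray between -0.093 and 0.093 m and angle between bar_3's own y axis and vertical between 1.35 and 1.79 rad and value of joint mould below 0.01 m); the robot touches nothing.
It fails at once if the amber jar is pushed more than 40 mm away or tipped (distance of amber_jar from where it was at the start of the episode above 0.04 m or angle between amber_jar's own z axis and vertical above 0.5 rad).
It fails at once if the red-capped jar is pushed more than 40 mm away or tipped (distance of red_jar from where it was at the start of the episode above 0.04 m or angle between red_jar's own z axis and vertical above 0.5 rad).
Of bar_1, bar_2, bar_3 only 2 to 3 are there at a start; the rules pass over those that are not, and their reading is None.
Of timer, cuvettes only 1 to 2 are there at a start; the rules pass over those that are not, and their reading is None.
At some moment in a run one of timer, cuvettes may be knocked a few centimetres aside while the robot is not near it.
Once in a run the grip may slacken for a moment while it holds something.
It also fails if it takes over 208 s, if anything falls off the work surface, if the arm or the gripper's body presses on something with over 40 N, if the wrist force passes 120 N, or if a joint passes its speed limit or range.

## Working session

There is one attempt and no reset: what is moved stays moved. The work goes in short steps, Python scripts to look and compute and a tool call to move; the robot and the scene stay as the last step left them, time stands still between calls to the robot, and variables do not carry over. Pictures are saved under pics/ and viewed, at most 14 in all, crops included, and the job is handed in when it is done.

Besides the shell and the picture viewer there is one more tool, called after "Request:" by a JSON object that holds its "op" and its "data". drive_tool: Moves the arm, as the interface text tells. Its arguments: {"type":"object","properties":{"rows":{"type":"array","items":{"type":"array"}},"jaw":{"type":"number"},"grip_force":{"type":"number"}},"required":["rows"]}

```bash
mkdir -p pics
cat > h.py <<'E'
import numpy as np, cv2
from station import ctrl, vision
from scipy.spatial.transform import Rotation as Rn
def cam(n,save=None):
    d=vision.get_image(n)
    if save: cv2.imwrite('pics/'+save,d['image'])
    d['f']=240/np.tan(np.radians(d['vertical_fov'])/2); d['R']=np.array(d['R']); d['t']=np.array(d['t'])
    return d
def ray(d,u,v,z):
    r=d['R'].T@np.array([(u-d['cx'])/d['f'],(v-d['cy'])/d['f'],1]); c=-d['R'].T@d['t']
    return (c+r*(z-c[2])/r[2]).round(4)
def proj(d,X):
    p=d['R']@np.array(X)+d['t']; return (p[:2]/p[2]*d['f']+[d['cx'],d['cy']]).round(1)
E
python3 - <<'E'
from h import *
for n in('scene','top'):
    d=cam(n,n+'0.png'); print(n,d['f'],d['cx'],d['cy'],(-d['R'].T@d['t']).round(3),d['R'].round(2).tolist())
o=ctrl.get_obs();print(o,ctrl.finger_overhang)
print(Rn.from_rotvec(o['tool_rot']).as_matrix().round(3))
E
```

```text
scene 510.26772473261474 329.11573991655314 229.20798652488378 [-0.157 -0.324  0.673] [[0.52, -0.85, -0.02], [-0.5, -0.29, -0.81], [0.69, 0.44, -0.58]]
top 531.3116457126638 318.32147823619766 250.67872387927204 [0.378 0.115 1.251] [[0.03, -1.0, 0.01], [-0.99, -0.03, -0.16], [0.16, -0.01, -0.99]]
{'t': 0.1, 'q': array([-1.43299129e+00,  5.33165708e-02,  1.61416398e+00,  1.95634749e-06,
        1.47601474e+00, -1.18999850e-01]), 'dq': array([-7.94011294e-04, -4.92528351e-04, -4.53533100e-03, -1.07814252e-03,
       -7.07386241e-05,  6.58674048e-04]), 'effort': array([ 1.22586193e-04, -3.94906068e+01, -3.71362352e+01, -9.91169395e-05,
        3.94961433e-03,  1.93906821e-06]), 'tool_pos': array([ 0.15868559, -0.60407121,  0.30276553]), 'tool_rot': array([-3.11384334e+00, -4.02036709e-01,  2.50266545e-05]), 'contact_force': array([ 0.5075415 ,  0.23087854, -0.35894417]), 'wrist_torque': array([ 0.06476904,  0.01273491, -0.02112912]), 'grip_force': 0.0, 'opening': 0.08539570390913306} 0.0726
[[ 0.967  0.254 -0.   ]
 [ 0.254 -0.967  0.002]
 [ 0.    -0.002 -1.   ]]
```

View pics/top0.png

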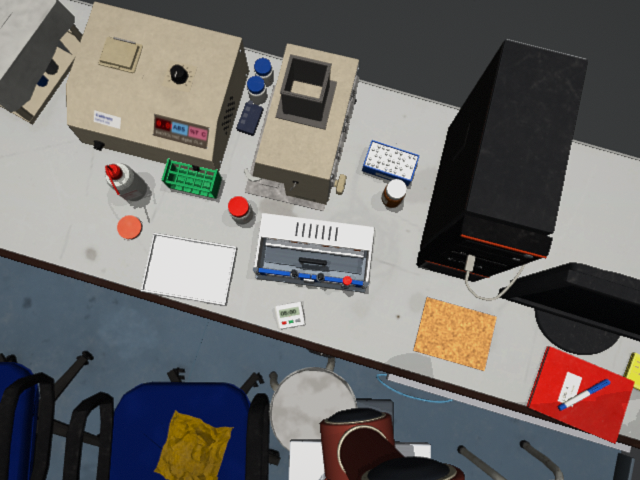

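View pics/scene0.png

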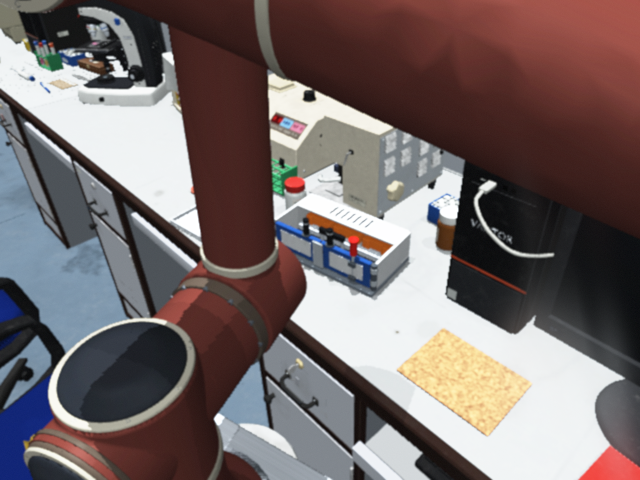

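Top view: the timer is at about (289,315) in front of the cabinet (316,250), with the tray at (190,268), the mat at (455,333), the red jar at (238,208) and the amber jar at (394,193). There's no cuvette block. I'll enlarge the cabinet region.

Run:
```python
import cv2
a=cv2.imread('pics/top0.png')
cv2.imwrite('pics/c1.png',cv2.resize(a[205:345,230:390],(800,700),interpolation=cv2.INTER_CUBIC)[:600+100][:,:][0:700])
cv2.imwrite('pics/c1.png',cv2.resize(a[205:335,235:395],None,fx=4.6,fy=4.6,interpolation=cv2.INTER_CUBIC))
```

```text
(no output)
```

View pics/c1.png

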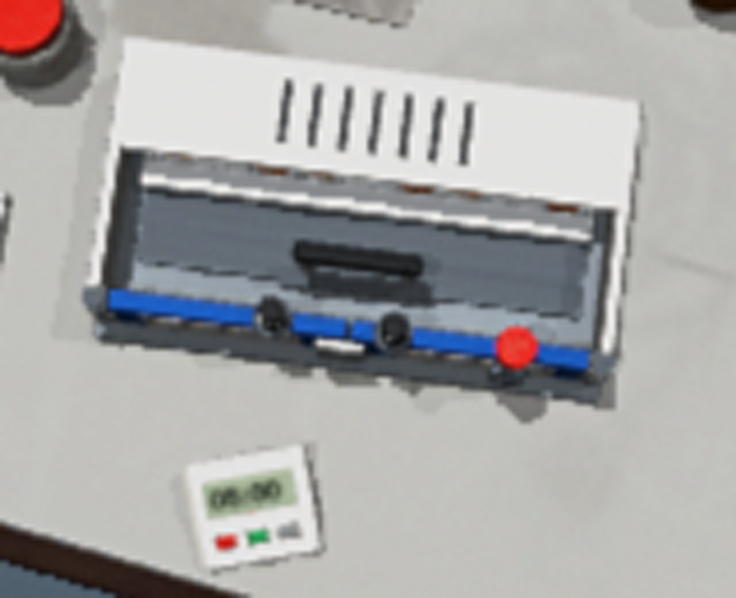

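The timer top spans crop (185,465)–(325,555). Grip A is at (396,328), grip B at (274,312), the knob at (517,347) and the pull at (358,258).

Run:
```python
from h import *
d=cam('top')
c=lambda u,v,z: ray(d,235+u/4.6,205+v/4.6,z)
P={k:c(*v) for k,v in dict(hBL=(125,40,.072),hBR=(640,103,.072),hFL=(122,150,.072),hFR=(628,210,.072),gA=(396,328,.11),gB=(274,312,.11),knob=(517,347,.111),pull=(358,258,.074),pullL=(296,250,.074),pullR=(422,266,.074),hingeL=(108,300,.072),hingeR=(588,360,.072),T1=(185,465,.03),T2=(302,445,.034),T3=(325,548,.02),T4=(212,570,.02)).items()}
for k,v in P.items(): print(k,v)
q=lambda a,b:np.degrees(np.arctan2(*(P[a]-P[b])[[1,0]])).round(1)
print('y-axis dir',q('hBL','hBR'),q('hFL','hFR'),q('gB','knob'),q('hingeL','hingeR'),q('gB','gA'))
print([np.linalg.norm(P[a]-P[b]).round(4) for a,b in [('hBL','hBR'),('gA','gB'),('gA','knob'),('hingeL','hingeR')]])
m=[ray(d,*p,.004) for p in [(428,298),(495,316),(486,370),(416,348)]];print('mat',np.mean(m,0),m)
m=[ray(d,*p,.014) for p in [(155,235),(237,247),(226,304),(143,290)]];print('tray',np.mean(m,0),m)
print('amber',ray(d,396,187,.085),'red',ray(d,239,205,.08))
```

```text
hBL [0.6541 0.236  0.072 ]
hBR [ 0.6298 -0.019   0.072 ]
hFL [0.5988 0.235  0.072 ]
hFR [ 0.5761 -0.0136  0.072 ]
gA [0.5104 0.099  0.11  ]
gB [0.5164 0.1564 0.11  ]
knob [0.5029 0.042  0.111 ]
pull [0.5483 0.1178 0.074 ]
pullL [0.5514 0.1481 0.074 ]
pullR [0.5453 0.0866 0.074 ]
hingeL [0.5246 0.2385 0.072 ]
hingeR [0.5019 0.005  0.072 ]
T1 [0.4483 0.201  0.03  ]
T2 [0.4595 0.1431 0.034 ]
T3 [0.4096 0.1303 0.02  ]
T4 [0.3972 0.1862 0.02  ]
y-axis dir 84.6 84.8 83.3 84.4 84.0
[np.float64(0.2562), np.float64(0.0577), np.float64(0.0575), np.float64(0.2346)]
mat [ 0.3996  -0.22025  0.004  ] [array([ 0.4786, -0.155 ,  0.004 ]), array([ 0.4409, -0.3119,  0.004 ]), array([ 0.3167, -0.2877,  0.004 ]), array([ 0.3622, -0.1264,  0.004 ])]
tray [0.53075 0.40415 0.014  ] [array([0.6086, 0.4925, 0.014 ]), array([0.5855, 0.2977, 0.014 ]), array([0.4509, 0.3162, 0.014 ]), array([0.478 , 0.5102, 0.014 ])]
amber [ 0.7222 -0.0663  0.085 ] red [0.6708 0.2884 0.08  ]
```

```bash
cat >> h.py <<'E'
def yaw(o=None):
    o=o or ctrl.get_obs(); M=Rn.from_rotvec(o['tool_rot']).as_matrix(); return np.degrees(np.arctan2(M[1,0],M[0,0]))
def to(x,y,z,phi=None,start=None):
    """shift in tool axes from current (or start=(x,y,z,phi)) to grasp point... TCP target"""
    if start is None:
        o=ctrl.get_obs(); start=(*o['tool_pos'],yaw(o))
    phi=start[3] if phi is None else phi
    dx,dy=x-start[0],y-start[1]; a=np.radians(start[3])
    s=[dx*np.cos(a)+dy*np.sin(a), dx*np.sin(a)-dy*np.cos(a), start[2]-z]
    print('from',np.round(start,3),'shift(old axes)',np.round(s,4),'turn',np.radians(start[3]-phi).round(4),'rows>=',np.ceil(np.linalg.norm(s)/.045))
    return (x,y,z,phi)
E
python3 - <<'E'
from h import *
d=cam('scene')
print([ray(d,*p,0) for p in [(448,288),(522,330),(580,410)]])
d=cam('top'); print([ray(d,*p,.0) for p in [(418,265),(542,298)]])
s=to(.40,-.40,.304,12.5); s=to(.428,.165,.304,12.5,s)
E
```

```text
[array([ 0.5878, -0.1224,  0.    ]), array([ 0.5486, -0.2736,  0.    ]), array([ 0.429 , -0.3898,  0.    ])]
[array([ 0.5568, -0.1326,  0.    ]), array([ 0.4864, -0.4259,  0.    ])]
from [ 0.159 -0.604  0.303 14.713] shift(old axes) [ 0.2853 -0.1363 -0.0007] turn 0.0386 rows>= 8.0
from [ 0.4   -0.4    0.304 12.5  ] shift(old axes) [ 0.1496 -0.5455  0.    ] turn 0.0 rows>= 13.0
```

Run:
```python
from h import *
s=to(.22,-.42,.304,12.5); s=to(.37,-.2,.304,12.5,s);s=to(.428,.165,.2,12.5,s)
```

```text
from [ 0.159 -0.604  0.303 14.713] shift(old axes) [ 0.1061 -0.1627 -0.0007] turn 0.0386 rows>= 5.0
from [ 0.22  -0.42   0.304 12.5  ] shift(old axes) [ 0.1941 -0.1823  0.    ] turn 0.0 rows>= 6.0
from [ 0.37  -0.2    0.304 12.5  ] shift(old axes) [ 0.1356 -0.3438  0.104 ] turn 0.0 rows>= 9.0
```

Request:
{"op": "drive_tool", "data": {"rows": [[[0.015,-0.023,0],0.0055],[[0.015,-0.023,0],0.0055],[[0.015,-0.023,0],0.0055],[[0.015,-0.023,0],0.0055],[[0.015,-0.023,0],0.0055],[[0.015,-0.023,0],0.0055],[[0.015,-0.023,0],0.0055],[[0.025,-0.023,0],0],[[0.025,-0.023,0],0],[[0.025,-0.023,0],0]], "jaw": 0}}

```text
t: 1.25
tool_pos: [0.2811, -0.3383, 0.3039]
tool_rot: [3.123, 0.341, 0.0]
contact_force: [0.3, -0.5, 0.0]
opening: 0.0855
grip_force: 0.0
```

Request:
{"op": "drive_tool", "data": {"rows": [[[0.024,-0.023,0],0],[[0.024,-0.023,0],0],[[0.024,-0.023,0],0],[[0.024,-0.023,0],0],[[0.024,-0.023,0],0],[[0.015,-0.038,0],0],[[0.015,-0.038,0],0],[[0.015,-0.038,0],0],[[0.015,-0.038,0],0],[[0.015,-0.038,0],0]]}}

```text
t: 2.25
tool_pos: [0.4048, 0.0021, 0.3041]
tool_rot: [3.123, 0.342, 0.001]
contact_force: [0.5, -0.3, 0.7]
opening: 0.0854
grip_force: 0.0
```

Run:
```python
from h import *
s=to(.428,.165,.15,12.5); d=cam('top','t1.png'); print(ctrl.get_obs()['t'])
```

```text
from [4.0500e-01 2.0000e-03 3.0400e-01 1.2494e+01] shift(old axes) [ 0.0579 -0.154   0.1541] turn -0.0001 rows>= 6.0
2.3
```

Request:
{"op": "drive_tool", "data": {"rows": [[[0.01,-0.026,0.02],0],[[0.01,-0.026,0.02],0],[[0.01,-0.026,0.02],0],[[0.01,-0.026,0.02],0],[[0.01,-0.026,0.02],0],[[0.008,-0.024,0.02],0],[[0,0,0.03],0],[[0,0,0.02],0],[[0,0,0],0],[[0,0,0],0]]}}

```text
t: 3.3
tool_pos: [0.4283, 0.1632, 0.1341]
tool_rot: [3.123, 0.342, -0.001]
contact_force: [0.1, -0.2, 0.2]
opening: 0.0854
grip_force: 0.0
```

Run:
```python
from h import *
s=to(.428,.165,.08,12.5); d=cam('top'); a=d['image'][250:350,240:370]; cv2.imwrite('pics/t2.png',cv2.resize(a,None,fx=5,fy=5))
```

```text
from [ 0.428  0.163  0.134 12.498] shift(old axes) [ 0.0001 -0.0018  0.0541] turn -0.0 rows>= 2.0
```

View pics/t2.png

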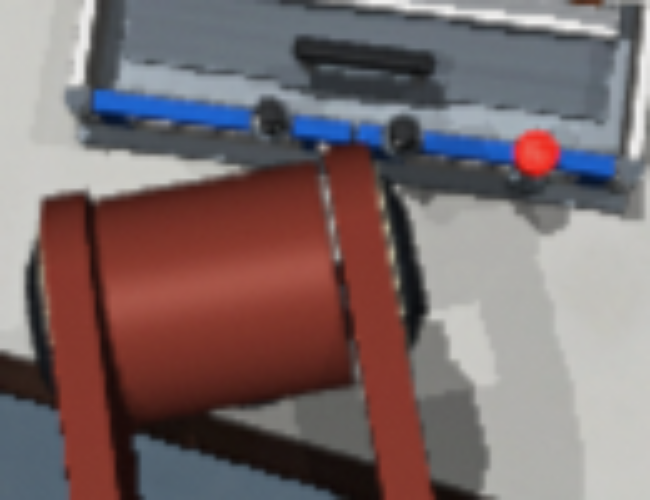

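The arm hides the timer here, so I'll descend and close on it, watching the opening.

Request:
{"op": "drive_tool", "data": {"rows": [[[0,-0.001,0.02],0],[[0,0,0.018],0],[[0,0,0.016],0],[[0,0,0],0]]}}

```text
t: 3.75
tool_pos: [0.4277, 0.164, 0.0795]
tool_rot: [3.123, 0.341, -0.002]
contact_force: [-0.3, -0.5, -0.1]
opening: 0.0854
grip_force: 0.0
```

Request:
{"op": "drive_tool", "data": {"rows": [[[0,0,0],0],[[0,0,0],0],[[0,0,0],0],[[0,0,0],0],[[0,0,0],0],[[0,0,0],0],[[0,0,0],0],[[0,0,0],0]], "jaw": 1, "grip_force": 40}}

```text
t: 4.55
tool_pos: [0.4297, 0.1647, 0.0823]
tool_rot: [-3.123, -0.342, -0.006]
contact_force: [-0.7, -0.1, 6.6]
opening: 0.0605
grip_force: 43.9
```

Request:
{"op": "drive_tool", "data": {"rows": [[[0,0,-0.025],0],[[0,0,-0.03],0],[[0,0,-0.03],0],[[-0.01,0.02,0],0],[[-0.011,0.036,0],0],[[-0.011,0.036,0],0],[[-0.011,0.036,0],0],[[-0.011,0.036,0],0],[[-0.011,0.036,0],0],[[-0.011,0.036,0],0]]}}

```text
t: 5.55
tool_pos: [0.4048, -0.084, 0.1657]
tool_rot: [3.122, 0.342, 0.003]
contact_force: [0.2, -0.3, -0.6]
opening: 0.0607
grip_force: 43.9
```

Request:
{"op": "drive_tool", "data": {"rows": [[[-0.011,0.036,0],0],[[-0.011,0.036,0],0],[[-0.011,0.036,0],0],[[-0.005,0.02,0],0],[[0,0,0.02],0],[[0,0,0.02],0],[[0,0,0.02],0],[[0,0,0.01],0],[[0,0,0],0],[[0,0,0],0]]}}

```text
t: 6.55
tool_pos: [0.396, -0.2159, 0.0957]
tool_rot: [3.122, 0.342, 0.001]
contact_force: [0.3, 1.0, 0.3]
opening: 0.0606
grip_force: 30.2
```

Request:
{"op": "drive_tool", "data": {"rows": [[[0,0,0.004],0],[[0,0,0.004],0],[[0,0,0.002],0],[[0,0,0],0]]}}

```text
t: 6.95
tool_pos: [0.3961, -0.2161, 0.0863]
tool_rot: [3.123, 0.342, -0.0]
contact_force: [-3.9, 2.1, 8.5]
opening: 0.0601
grip_force: 47.7
```

Request:
{"op": "drive_tool", "data": {"rows": [[[0,0,0],0],[[0,0,0],0],[[0,0,0],0],[[0,0,0],0],[[0,0,0],0],[[0,0,-0.02],0],[[0,0,-0.04],0],[[0,0,-0.04],0],[[0,0,0],0]], "jaw": 0}}

```text
t: 7.85
tool_pos: [0.3984, -0.2178, 0.1915]
tool_rot: [3.114, 0.341, 0.014]
contact_force: [0.5, 0.1, 1.2]
opening: 0.0853
grip_force: 0.0
```

Run:
```python
from h import *
d=cam('scene','s1.png')
s=to(.45,-.05,.24,84.3-90)
```

```text
from [ 0.397 -0.217  0.189 12.511] shift(old axes) [ 0.0877 -0.1515 -0.0515] turn 0.3178 rows>= 5.0
```

View pics/s1.png

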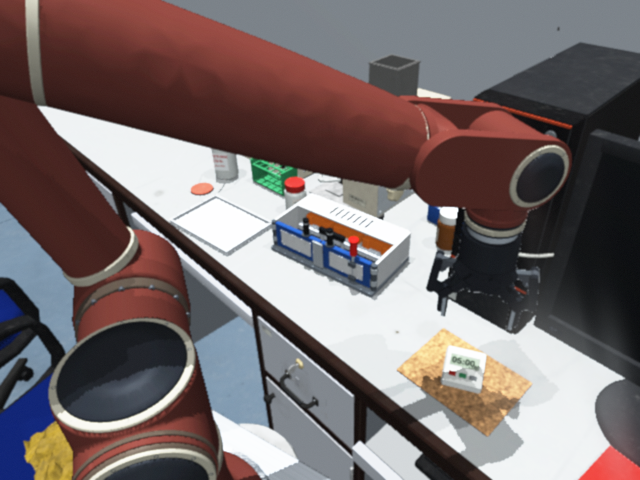

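The timer stands upright at about (465,368) on the mat. I'll cross-check the knob and grip positions in this view.

Run:
```python
from h import *
d=cam('scene'); a=d['image'][190:300,260:420]; cv2.imwrite('pics/s2.png',cv2.resize(a,None,fx=5,fy=5,interpolation=cv2.INTER_CUBIC))
for n,p in dict(gA=(.5104,.099,.11),gB=(.5164,.1564,.11),knob=(.5029,.042,.111),pull=(.5483,.1178,.074)).items(): print(n,(proj(d,p)-[260,190])*5)
s=to(.5029,.042,.24,84.3); s=to(.5029,.042,.152,84.3,s)
```

```text
gA [343.5 196.5]
gB [226.5 146.5]
knob [465. 249.]
pull [355. 208.]
from [ 0.396 -0.216  0.186 12.506] shift(old axes) [ 0.1601 -0.2289 -0.0539] turn -1.253 rows>= 7.0
from [5.03e-01 4.20e-02 2.40e-01 8.43e+01] shift(old axes) [0.    0.    0.088] turn 0.0 rows>= 2.0
```

View pics/s2.png

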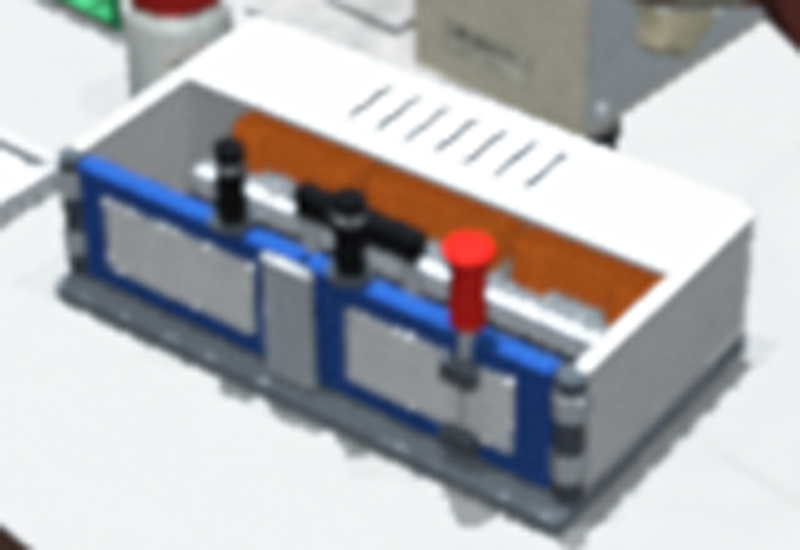

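Request:
{"op": "drive_tool", "data": {"rows": [[[0.02,-0.0286,-0.0068],0],[[0.02,-0.0286,-0.0068],0],[[0.02,-0.0286,-0.0068],0],[[0.02,-0.0286,-0.0068],0],[[0.02,-0.0286,-0.0068],0],[[0.02,-0.0286,-0.0068],0],[[0.02,-0.0286,-0.0068],0],[[0.02,-0.0286,-0.0068],0],[[0,0,0],0]]}}

```text
t: 8.85
tool_pos: [0.5027, 0.0452, 0.2382]
tool_rot: [-3.121, -0.349, 0.002]
contact_force: [-0.1, 0.1, -0.2]
opening: 0.0854
grip_force: 0.0
```

Request:
{"op": "drive_tool", "data": {"rows": [[[0,0,0],-0.1253],[[0,0,0],-0.1253],[[0,0,0],-0.1253],[[0,0,0],-0.1253],[[0,0,0],-0.1253],[[0,0,0],-0.1253],[[0,0,0],-0.1253],[[0,0,0],-0.1253],[[0,0,0],-0.1253],[[0,0,0],-0.1253]]}}

```text
t: 9.85
tool_pos: [0.5011, 0.0417, 0.2369]
tool_rot: [-2.323, -2.112, 0.005]
contact_force: [-0.4, 0.0, 0.7]
opening: 0.0855
grip_force: 0.0
```

Run:
```python
from h import *
s=to(.503,.042,.152,84.2)
```

```text
from [5.0100e-01 4.2000e-02 2.3700e-01 8.4553e+01] shift(old axes) [0.0005 0.0018 0.0849] turn 0.0062 rows>= 2.0
```

Request:
{"op": "drive_tool", "data": {"rows": [[[0,0.001,0.03],0],[[0,0,0.03],0],[[0,0,0.02],0],[[0,0,0.005],0],[[0,0,0],0]]}}

```text
t: 10.35
tool_pos: [0.5019, 0.0419, 0.1522]
tool_rot: [-2.328, -2.106, 0.005]
contact_force: [1.0, 0.7, 0.4]
opening: 0.0854
grip_force: 0.0
```

Request:
{"op": "drive_tool", "data": {"rows": [[[0,0,0],0],[[0,0,0],0],[[0,0,0],0],[[0,0,0],0],[[0,0,0],0],[[0,0,0],0],[[0,0,0],0],[[0,0,0],0],[[0,0,0],0],[[0,0,0],0]], "jaw": 1, "grip_force": 30}}

```text
t: 11.35
tool_pos: [0.5045, 0.0421, 0.1553]
tool_rot: [2.327, 2.106, 0.004]
contact_force: [5.7, -0.4, -0.1]
opening: 0.0177
grip_force: 29.2
```

Request:
{"op": "drive_tool", "data": {"rows": [[[0,0.001,-0.004],0],[[0,0,-0.004],0],[[0,0,-0.004],0],[[0,0,-0.004],0],[[0,0,-0.002],0],[[0,0,0],0],[[0,0,0],0]]}}

```text
t: 12.05
tool_pos: [0.5039, 0.0422, 0.172]
tool_rot: [-2.329, -2.108, 0.001]
contact_force: [1.3, 0.4, -3.1]
opening: 0.0173
grip_force: 30.7
```

Run:
```python
from h import *
d=cam('scene'); a=d['image'][150:300,220:420]; cv2.imwrite('pics/s3.png',cv2.resize(a,None,fx=4,fy=4,interpolation=cv2.INTER_CUBIC)); o=ctrl.get_obs(); print(o['tool_pos'],o['contact_force'],o['opening'])
```

```text
[0.50388712 0.0421766  0.17200773] [ 2.22729979 -0.1789222  -2.54022883] 0.017536488606349553
```

View pics/s3.png

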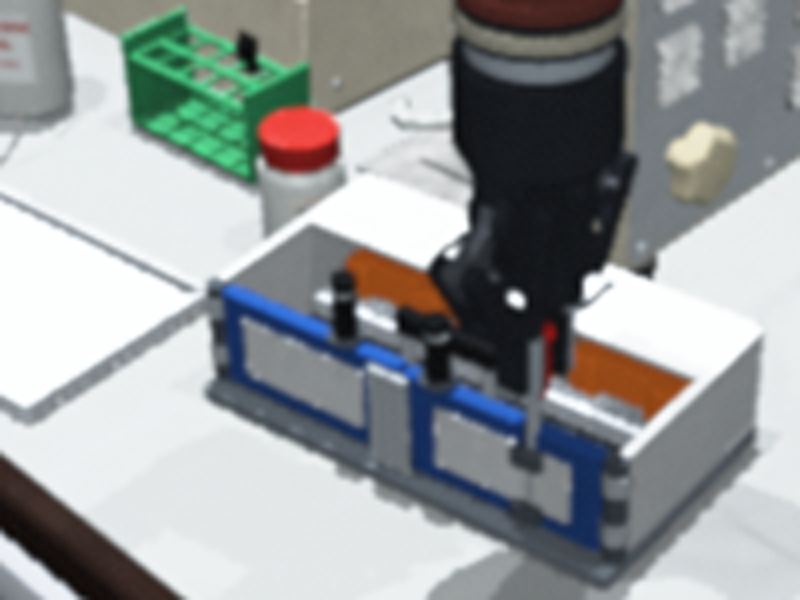

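Request:
{"op": "drive_tool", "data": {"rows": [[[-0.0002,-0.0045,0],-0.1],[[-0.0002,-0.0045,0],-0.1],[[-0.0002,-0.0045,0],-0.1],[[-0.0002,-0.0045,0],-0.1],[[-0.0002,-0.0045,0],-0.1],[[0,0,0],0]]}}

```text
t: 12.7
tool_pos: [0.4822, 0.0377, 0.172]
tool_rot: [1.732, 2.618, -0.003]
contact_force: [4.0, -4.7, -6.2]
opening: 0.0177
grip_force: 30.6
```

Run:
```python
from h import *
o=ctrl.get_obs(); p=o['tool_pos'][:2]-np.array([.4993,-.0026]); print(np.linalg.norm(p),np.degrees(np.arctan2(p[1],p[0]))-84,yaw(o)-84.4,o['contact_force'],o['wrist_torque'],o['opening'])
```

```text
0.0437782271440589 29.00769267115966 28.6364267850101 [ 4.03302523 -4.71407524 -6.19629853] [-0.71494444 -0.71548641  0.11011862] 0.01767738660501355
```

Forces are low, so I'll keep swinging.

Request:
{"op": "drive_tool", "data": {"rows": [[[-0.0003,-0.0044,0],-0.1],[[-0.0003,-0.0044,0],-0.1],[[-0.0003,-0.0044,0],-0.1],[[-0.0003,-0.0044,0],-0.1],[[-0.0003,-0.0044,0],-0.1],[[-0.0003,-0.0044,0],-0.1],[[-0.0003,-0.0044,0],-0.1],[[-0.0003,-0.0044,0],-0.1],[[-0.0003,-0.0044,0],-0.1],[[0,0,0],0]]}}

```text
t: 13.7
tool_pos: [0.459, 0.0082, 0.1722]
tool_rot: [0.422, 3.106, -0.003]
contact_force: [12.8, -4.1, -12.2]
opening: 0.0179
grip_force: 30.4
```

Request:
{"op": "drive_tool", "data": {"rows": [[[-0.0003,-0.0044,0],-0.1],[[-0.0003,-0.0044,0],-0.1],[[-0.0003,-0.0044,0],-0.1],[[0,0,0],0],[[0,0,0],0]]}}

```text
t: 14.2
tool_pos: [0.458, -0.0043, 0.1722]
tool_rot: [-0.045, 3.134, -0.003]
contact_force: [13.8, -3.1, -13.5]
opening: 0.0174
grip_force: 30.4
```

Run:
```python
from h import *
o=ctrl.get_obs(); p=o['tool_pos'][:2]-np.array([.4993,-.0026]); print(np.linalg.norm(p),np.degrees(np.arctan2(p[1],p[0]))-84,yaw(o)-84.4,o['q'],o['wrist_torque'],o['opening'])
```

```text
0.04136519806550789 -261.6506097189507 -262.76809283548545 [-1.72019552e-01 -2.45492337e-01  2.11781126e+00 -2.05590131e-04
  1.26148610e+00 -1.77122960e+00] [-0.39843734 -1.98187101 -0.15931359] 0.017387810238064332
```

Request:
{"op": "drive_tool", "data": {"rows": [[[0,0,0],0],[[0,0,0],0],[[0,0,0],0],[[0,0,0],0],[[0,0,0],0],[[0,0,-0.02],0],[[0,0,-0.025],0],[[0,0,-0.025],0]], "jaw": 0}}

```text
t: 15.0
tool_pos: [0.4557, -0.0034, 0.2428]
tool_rot: [0.047, -3.14, -0.0]
contact_force: [-0.0, -0.6, -0.1]
opening: 0.0853
grip_force: 0.0
```

Request:
{"op": "drive_tool", "data": {"rows": [[[0,0,0],0.142],[[0,0,0],0.142],[[0,0,0],0.142],[[0,0,0],0.142],[[0,0,0],0.142],[[0,0,0],0.142],[[0,0,0],0.142],[[0,0,0],0.142],[[0,0,0],0.142],[[0,0,0],0.142]]}}

```text
t: 16.0
tool_pos: [0.4559, -0.0035, 0.2423]
tool_rot: [-2.019, -2.407, 0.0]
contact_force: [-0.6, -0.2, 0.3]
opening: 0.0856
grip_force: 0.0
```

Run:
```python
from h import *
d=cam('top'); cv2.imwrite('pics/t3.png',cv2.resize(d['image'][190:350,130:400],None,fx=2.9,fy=2.9,interpolation=cv2.INTER_CUBIC))
s=to(.5164,.1564,.22,84.3);print(ctrl.get_obs()['tool_pos'])
```

```text
from [ 4.560e-01 -3.000e-03  2.420e-01  9.981e+01] shift(old axes) [0.1472 0.0868 0.0223] turn 0.2707 rows>= 4.0
[ 0.4559284  -0.00346902  0.24229205]
```

View pics/t3.png

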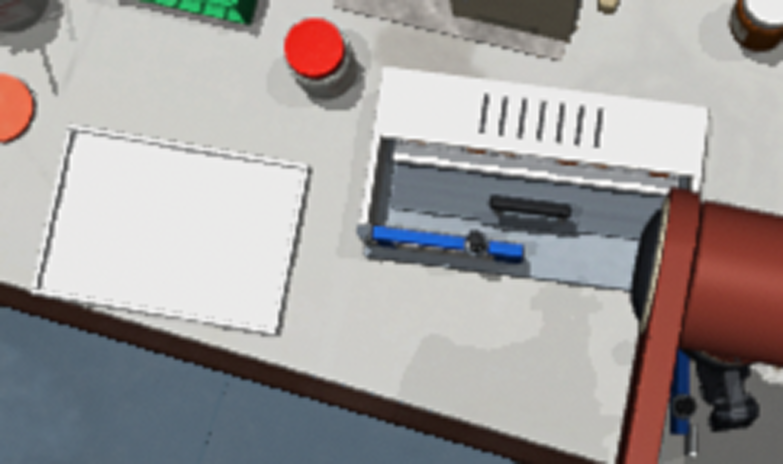

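Door A is well open and leaf B still shut, with grip B unchanged at (294,273). Next is grip B.

Request:
{"op": "drive_tool", "data": {"rows": [[[0.0245,0.0145,0],0],[[0.0245,0.0145,0],0],[[0.0245,0.0145,0],0],[[0.0245,0.0145,0],0],[[0.0245,0.0145,0],0],[[0.0245,0.0145,0],0],[[0,0,0],0.136],[[0,0,0],0.136],[[0,0,0],0],[[0,0,0],0]]}}

```text
t: 17.05
tool_pos: [0.5152, 0.1567, 0.2423]
tool_rot: [-2.316, -2.122, 0.0]
contact_force: [0.6, -0.3, 0.4]
opening: 0.0854
grip_force: 0.0
```

Run:
```python
from h import *
s=to(.5164,.1564,.152,84.3)
```

```text
from [ 0.515  0.157  0.242 84.985] shift(old axes) [-0.0002  0.0013  0.0903] turn 0.012 rows>= 3.0
```

Request:
{"op": "drive_tool", "data": {"rows": [[[0,0.001,0.03],0.01],[[0,0,0.03],0],[[0,0,0.02],0],[[0,0,0.01],0],[[0,0,0],0]]}}

```text
t: 17.55
tool_pos: [0.5153, 0.1563, 0.1508]
tool_rot: [-2.329, -2.106, 0.004]
contact_force: [0.5, 0.5, -0.3]
opening: 0.0854
grip_force: 0.0
```

Request:
{"op": "drive_tool", "data": {"rows": [[[0,0,0],0],[[0,0,0],0],[[0,0,0],0],[[0,0,0],0],[[0,0,0],0],[[0,0,0],0],[[0,0,0],0],[[0,0,0],0],[[0,0,0],0],[[0,0,0],0]], "jaw": 1, "grip_force": 25}}

```text
t: 18.55
tool_pos: [0.5166, 0.1566, 0.1529]
tool_rot: [2.331, 2.106, 0.001]
contact_force: [-0.2, -0.0, 6.0]
opening: 0.0121
grip_force: 25.1
```

Request:
{"op": "drive_tool", "data": {"rows": [[[0.0002,-0.0053,0],0.06],[[0.0002,-0.0053,0],0.06],[[0.0002,-0.0053,0],0.06],[[0.0002,-0.0053,0],0.06],[[0.0002,-0.0053,0],0.06],[[0,0,0],0]]}}

```text
t: 19.15
tool_pos: [0.4907, 0.1639, 0.1529]
tool_rot: [-2.62, -1.733, -0.002]
contact_force: [-0.4, 0.7, 5.3]
opening: 0.0121
grip_force: 25.1
```

Request:
{"op": "drive_tool", "data": {"rows": [[[0.0004,-0.0088,0],0.1],[[0.0004,-0.0088,0],0.1],[[0.0004,-0.0088,0],0.1],[[0.0004,-0.0088,0],0.1],[[0.0004,-0.0088,0],0.1],[[0.0004,-0.0088,0],0.1],[[0.0004,-0.0088,0],0.1],[[0,0,0],0]]}}

```text
t: 19.95
tool_pos: [0.4466, 0.2057, 0.1529]
tool_rot: [-3.053, -0.732, -0.004]
contact_force: [1.7, 3.8, 3.9]
opening: 0.012
grip_force: 24.9
```

Request:
{"op": "drive_tool", "data": {"rows": [[[0.0004,-0.0088,0],0.1],[[0.0004,-0.0088,0],0.1],[[0.0004,-0.0088,0],0.1],[[0.0004,-0.0088,0],0.1],[[0.0004,-0.0088,0],0.1],[[0.0004,-0.0088,0],0.1],[[0.0004,-0.0088,0],0.1],[[0,0,0],0],[[0,0,0],0]]}}

```text
t: 20.85
tool_pos: [0.4387, 0.2652, 0.1529]
tool_rot: [-3.12, 0.357, 0.002]
contact_force: [-3.7, 3.8, 7.3]
opening: 0.0119
grip_force: 25.4
```

Run:
```python
from h import *
o=ctrl.get_obs(); p=o['tool_pos'][:2]-np.array([.5256,.2439]); print(np.linalg.norm(p),np.degrees(np.arctan2(p[1],p[0])),yaw(o),o['contact_force'],o['opening'],o['q'][5])
```

```text
0.08950879745318528 166.23931218942565 -13.071763500412505 [-3.7083472   3.76458926  7.27229679] 0.01194651131383179 2.1958672610727947
```

Request:
{"op": "drive_tool", "data": {"rows": [[[0,0,0],0],[[0,0,0],0],[[0,0,0],0],[[0,0,0],0],[[0,0,-0.02],0],[[0,0,-0.03],0],[[0,0,-0.03],0]], "jaw": 0}}

```text
t: 21.55
tool_pos: [0.4384, 0.264, 0.2323]
tool_rot: [3.12, -0.361, -0.003]
contact_force: [1.1, 0.7, 0.9]
opening: 0.0857
grip_force: 0.0
```

Request:
{"op": "drive_tool", "data": {"rows": [[[0,0,0],-0.142],[[0,0,0],-0.142],[[0,0,0],-0.142],[[0,0,0],-0.142],[[0,0,0],-0.142],[[0,0,0],-0.142],[[0,0,0],-0.142],[[0,0,0],-0.142],[[0,0,0],-0.142],[[0,0,0],-0.142]], "jaw": 0.5}}

```text
t: 22.55
tool_pos: [0.4388, 0.2642, 0.232]
tool_rot: [2.597, 1.768, -0.001]
contact_force: [0.3, 0.3, -0.2]
opening: 0.0426
grip_force: 0.0
```

Request:
{"op": "drive_tool", "data": {"rows": [[[0,0,0],-0.14],[[0,0,0],-0.14],[[0,0,0],0]]}}

```text
t: 22.85
tool_pos: [0.4388, 0.2643, 0.232]
tool_rot: [-2.331, -2.106, 0.001]
contact_force: [0.4, 0.5, -0.4]
opening: 0.0427
grip_force: 0.0
```

Run:
```python
from h import *
s=to(.5483,.1178,.20,84.3);print(ctrl.get_obs()['opening'])
```

```text
from [ 0.439  0.264  0.232 84.175] shift(old axes) [-0.1346  0.1238  0.032 ] turn -0.0022 rows>= 5.0
0.04269887017546302
```

Request:
{"op": "drive_tool", "data": {"rows": [[[-0.0224,0.0206,0],0],[[-0.0224,0.0206,0],0],[[-0.0224,0.0206,0],0],[[-0.0224,0.0206,0],0],[[-0.0224,0.0206,0],0],[[-0.0224,0.0206,0],0],[[0,0,0.02],0],[[0,0,0.03],0],[[0,0,0.03],0],[[0,0,0],0]]}}

```text
t: 23.85
tool_pos: [0.545, 0.1177, 0.1472]
tool_rot: [-2.33, -2.098, 0.013]
contact_force: [-1.1, 0.2, 0.3]
opening: 0.0426
grip_force: 0.0
```

Run:
```python
from h import *
s=to(.5483,.1178,.121,84.3)
```

```text
from [ 0.545  0.118  0.147 84.02 ] shift(old axes) [0.0004 0.0032 0.0262] turn -0.0049 rows>= 1.0
```

Request:
{"op": "drive_tool", "data": {"rows": [[[0,0.001,0.015],0],[[0,0,0.013],0],[[0,0,0],0]]}}

```text
t: 24.15
tool_pos: [0.5484, 0.1181, 0.1229]
tool_rot: [-2.331, -2.104, 0.003]
contact_force: [-0.4, -0.5, -0.7]
opening: 0.0426
grip_force: 0.0
```

Request:
{"op": "drive_tool", "data": {"rows": [[[0,0,0],0],[[0,0,0],0],[[0,0,0],0],[[0,0,0],0],[[0,0,0],0],[[0,0,0],0]], "jaw": 1, "grip_force": 30}}

```text
t: 24.75
tool_pos: [0.55, 0.1182, 0.1255]
tool_rot: [2.33, 2.105, 0.003]
contact_force: [0.1, 0.7, 6.3]
opening: 0.0093
grip_force: 33.6
```

Request:
{"op": "drive_tool", "data": {"rows": [[[0,-0.01,0],0],[[0,-0.01,0],0],[[0,-0.01,0],0],[[0,-0.01,0],0],[[0,-0.01,0],0],[[0,-0.01,0],0],[[0,-0.01,0],0],[[0,-0.01,0],0],[[0,-0.01,0],0],[[0,0,0],0]]}}

```text
t: 25.75
tool_pos: [0.4604, 0.1272, 0.1255]
tool_rot: [2.328, 2.103, 0.007]
contact_force: [6.2, -0.1, 2.2]
opening: 0.0092
grip_force: 33.9
```

Request:
{"op": "drive_tool", "data": {"rows": [[[0,-0.003,0],0],[[0,0,0],0],[[0,0.002,0],0],[[0,0,0],0]]}}

```text
t: 26.15
tool_pos: [0.4604, 0.1272, 0.1255]
tool_rot: [2.328, 2.103, 0.007]
contact_force: [8.4, -0.2, -0.0]
opening: 0.0093
grip_force: 33.7
```

Request:
{"op": "drive_tool", "data": {"rows": [[[0,0,0],0],[[0,0,0],0],[[0,0,0],0],[[0,0,0],0],[[0,0,0],0],[[0,0,-0.03],0],[[0,0,-0.04],0],[[0,0,-0.04],0],[[-0.04,0,0],0],[[-0.04,0,0],0]], "jaw": 0.45}}

```text
t: 27.15
tool_pos: [0.4512, 0.0475, 0.2366]
tool_rot: [2.326, 2.108, 0.004]
contact_force: [0.2, -0.4, -0.4]
opening: 0.0472
grip_force: 0.0
```

Request:
{"op": "drive_tool", "data": {"rows": [[[-0.04,0,0],0],[[-0.04,0,0],0],[[-0.04,-0.01,0],0],[[-0.04,-0.01,0],0],[[0,0,0],0]]}}

```text
t: 27.65
tool_pos: [0.4132, -0.1127, 0.2343]
tool_rot: [2.338, 2.098, -0.002]
contact_force: [0.1, 1.3, -0.0]
opening: 0.047
grip_force: 0.0
```

Run:
```python
from h import *
d=cam('top'); cv2.imwrite('pics/t4.png',cv2.resize(d['image'][205:345,235:395],None,fx=5,fy=4.2857*1.1666,interpolation=cv2.INTER_CUBIC)[:600])
```

```text
(no output)
```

View pics/t4.png

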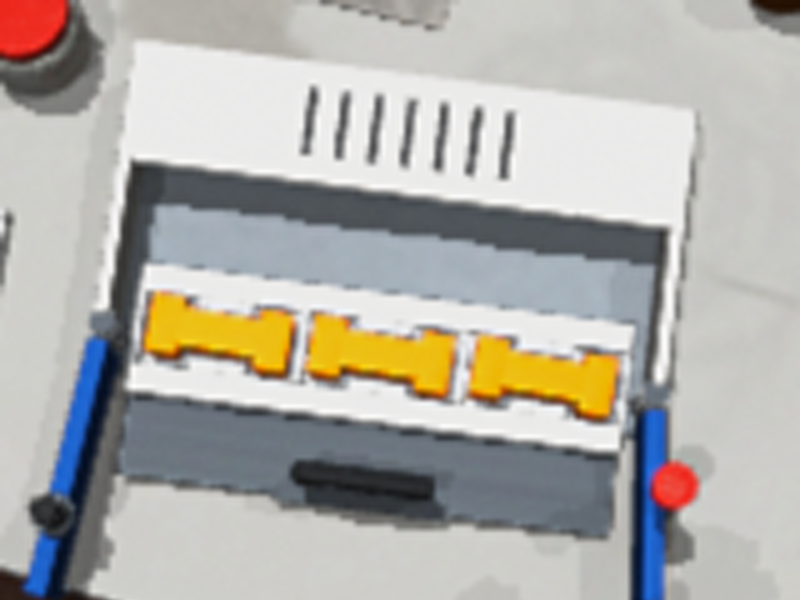

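The drawer is fully out, with three bars at crop (219,334), (380,354) and (544,374). Both doors are wide open, and the knob is at (674,485).

```bash
cat >> h.py <<'E'
def TR(x,y,a=-7.3,c=(.5308,.4042)):
    a=np.radians(a); return (c[0]+x*np.cos(a)-y*np.sin(a), c[1]+x*np.sin(a)+y*np.cos(a))
E
python3 - <<'E'
from h import *
d=cam('top'); c=lambda u,v,z: ray(d,235+u/5,205+v/5,z)
B=[c(219,334,.048),c(380,354,.048),c(544,374,.048)]; print(B, np.degrees(np.arctan2(*(B[0]-B[2])[[1,0]])))
print('knob',c(674,485,.129),'pull',c(364,480,.074))
print([np.round(TR(*p),4) for p in [(30,48),(-30,48),(0,-48)] for p in [(p[0]/1e3,p[1]/1e3)]])
s=to(*B[2][:2],.2,84.3)
E
```

```text
[array([0.5252, 0.1947, 0.048 ]), array([0.5181, 0.1211, 0.048 ]), array([0.5111, 0.0462, 0.048 ])] 84.57605535900805
knob [ 0.4566 -0.0049  0.129 ] pull [0.4589 0.1264 0.074 ]
[array([0.5667, 0.448 ]), array([0.5071, 0.4556]), array([0.5247, 0.3566])]
from [ 0.414 -0.11   0.234 84.045] shift(old axes) [0.1653 0.0802 0.0342] turn -0.0044 rows>= 5.0
```

Request:
{"op": "drive_tool", "data": {"rows": [[[0.028,0.0133,0],0],[[0.028,0.0133,0],0],[[0.028,0.0133,0],0],[[0.028,0.0133,0],0],[[0.028,0.0133,0],0],[[0.027,0.0133,0],-0.004],[[0,0,0.02],0],[[0,0,0.02],0],[[0,0,0],0],[[0,0,0],0]]}}

```text
t: 28.75
tool_pos: [0.5105, 0.0498, 0.1941]
tool_rot: [-2.324, -2.112, 0.001]
contact_force: [0.3, -0.4, -0.3]
opening: 0.047
grip_force: 0.0
```

Run:
```python
from h import *
s=to(.512,.049,.105,84.4)
```

```text
from [5.1000e-01 5.0000e-02 1.9400e-01 8.4517e+01] shift(old axes) [-0.0007  0.0016  0.0891] turn 0.002 rows>= 2.0
```

Request:
{"op": "drive_tool", "data": {"rows": [[[0,0.0015,0.03],0],[[0,0,0.025],0],[[0,0,0.02],0],[[0,0,0.014],0],[[0,0,0],0]]}}

```text
t: 29.25
tool_pos: [0.5115, 0.0487, 0.1042]
tool_rot: [-2.326, -2.109, 0.003]
contact_force: [-0.2, 0.3, -0.6]
opening: 0.0472
grip_force: 0.0
```

Request:
{"op": "drive_tool", "data": {"rows": [[[0,0,0],0],[[0,0,0],0],[[0,0,0],0],[[0,0,0],0],[[0,0,0],0],[[0,0,0],0]], "jaw": 1, "grip_force": 50}}

```text
t: 29.85
tool_pos: [0.5136, 0.0485, 0.1072]
tool_rot: [2.325, 2.109, 0.004]
contact_force: [-1.2, 0.6, 5.4]
opening: 0.0167
grip_force: 49.0
```

Request:
{"op": "drive_tool", "data": {"rows": [[[0,0,-0.01],0],[[0,0,-0.015],0],[[0,0,-0.025],0],[[0,0,-0.025],0],[[0,0,-0.025],0],[[0,0,0],0]]}}

```text
t: 30.45
tool_pos: [0.5145, 0.0484, 0.2107]
tool_rot: [2.322, 2.106, 0.01]
contact_force: [0.9, 0.1, -0.4]
opening: 0.0168
grip_force: 48.3
```

Run:
```python
from h import *
s=to(.5667,.448,.21,82.7)
```

```text
from [5.1500e-01 4.8000e-02 2.1100e-01 8.4416e+01] shift(old axes) [0.4028 0.013  0.0007] turn 0.03 rows>= 9.0
```

Request:
{"op": "drive_tool", "data": {"rows": [[[0.025,0.0013,0],0.003],[[0.04,0.0013,0],0.003],[[0.04,0.0013,0],0.003],[[0.042,0.0013,0],0.003],[[0.043,0.0013,0],0.003],[[0.043,0.0013,0],0.003],[[0.043,0.0013,0],0.003],[[0.043,0.0013,0],0.003],[[0.043,0.0013,0],0.003],[[0.04,0.0013,0],0.003]]}}

```text
t: 31.45
tool_pos: [0.5694, 0.4482, 0.2041]
tool_rot: [-2.358, -2.076, 0.003]
contact_force: [0.6, 0.0, -0.1]
opening: 0.0165
grip_force: 48.3
```

Request:
{"op": "drive_tool", "data": {"rows": [[[0,0,0.02],0],[[0,0,0.025],0],[[0,0,0.025],0],[[0,0,0.02],0],[[0,0,0],0],[[0,0,0],0]]}}

```text
t: 32.05
tool_pos: [0.5698, 0.4463, 0.1149]
tool_rot: [-2.358, -2.075, 0.002]
contact_force: [0.4, -0.1, -0.9]
opening: 0.0171
grip_force: 48.4
```

Run:
```python
from h import *
s=to(.5667,.448,.0938,82.7)
```

```text
from [ 0.57   0.446  0.115 82.687] shift(old axes) [ 0.0013 -0.0033  0.0211] turn -0.0002 rows>= 1.0
```

Request:
{"op": "drive_tool", "data": {"rows": [[[0,-0.003,0.01],0],[[0,0,0.008],0],[[0,0,0.003],0],[[0,0,0],0]]}}

```text
t: 32.45
tool_pos: [0.5669, 0.4468, 0.094]
tool_rot: [-2.358, -2.075, 0.001]
contact_force: [-0.5, 0.8, -1.0]
opening: 0.0168
grip_force: 48.4
```

Request:
{"op": "drive_tool", "data": {"rows": [[[0,0,0],0],[[0,0,0],0],[[0,0,0],0],[[0,0,0],0],[[0,0,-0.02],0],[[0,0,-0.04],0],[[0,0,-0.04],0],[[0,0,0],0]], "jaw": 0.55}}

```text
t: 33.25
tool_pos: [0.5703, 0.4491, 0.2053]
tool_rot: [2.356, 2.074, 0.024]
contact_force: [-0.1, 1.2, 1.5]
opening: 0.0382
grip_force: 0.0
```

Run:
```python
from h import *
s=to(.519,.121,.19,84.4)
```

```text
from [ 0.57   0.449  0.205 82.704] shift(old axes) [-0.332  -0.0093  0.0153] turn -0.0296 rows>= 8.0
```

Request:
{"op": "drive_tool", "data": {"rows": [[[-0.03,-0.001,0],-0.003],[[-0.04,-0.001,0],-0.003],[[-0.04,-0.001,0],-0.003],[[-0.04,-0.001,0],-0.003],[[-0.04,-0.001,0],-0.003],[[-0.04,-0.001,0],-0.003],[[-0.04,-0.001,0],-0.003],[[-0.035,-0.001,0],-0.003],[[-0.026,-0.001,0.015],-0.003],[[0,0,0],-0.003]], "jaw": 0.45}}

```text
t: 34.25
tool_pos: [0.5187, 0.1167, 0.1787]
tool_rot: [-2.33, -2.106, 0.003]
contact_force: [-0.9, -0.1, -0.8]
opening: 0.0467
grip_force: 0.0
```

Run:
```python
from h import *
s=to(.519,.122,.105,84.4)
```

```text
from [ 0.519  0.117  0.179 84.215] shift(old axes) [ 0.0053 -0.0003  0.0737] turn -0.0032 rows>= 2.0
```

Request:
{"op": "drive_tool", "data": {"rows": [[[0.005,0,0.025],-0.003],[[0,0,0.02],0],[[0,0,0.02],0],[[0,0,0.007],0],[[0,0,0],0],[[0,0,0],0]]}}

```text
t: 34.85
tool_pos: [0.5211, 0.1246, 0.1086]
tool_rot: [2.323, 2.114, 0.002]
contact_force: [0.1, -0.5, -0.1]
opening: 0.0469
grip_force: 0.0
```

Run:
```python
from h import *
s=to(.519,.122,.105,84.4)
```

```text
from [ 0.521  0.125  0.109 84.612] shift(old axes) [-0.0028 -0.0018  0.0036] turn 0.0037 rows>= 1.0
```

Request:
{"op": "drive_tool", "data": {"rows": [[[-0.003,-0.001,0.004],0.003],[[0,0,0],0],[[0,0,0],0]]}}

```text
t: 35.15
tool_pos: [0.5192, 0.1212, 0.1038]
tool_rot: [2.327, 2.11, 0.001]
contact_force: [-0.3, -0.1, 0.3]
opening: 0.047
grip_force: 0.0
```

Request:
{"op": "drive_tool", "data": {"rows": [[[0,0,0],0],[[0,0,0],0],[[0,0,0],0],[[0,0,0],0],[[0,0,0],0],[[0,0,0],0]], "jaw": 1}}

```text
t: 35.75
tool_pos: [0.5194, 0.1213, 0.1037]
tool_rot: [2.327, 2.11, 0.001]
contact_force: [0.3, -0.3, 3.2]
opening: 0.0169
grip_force: 48.9
```

Request:
{"op": "drive_tool", "data": {"rows": [[[0,0,-0.01],0],[[0,0,-0.015],0],[[0,0,-0.025],0],[[0,0,-0.025],0],[[0,0,-0.025],0],[[0,0,0],0]]}}

```text
t: 36.35
tool_pos: [0.5211, 0.1215, 0.2087]
tool_rot: [2.323, 2.107, 0.01]
contact_force: [0.4, -0.0, -0.2]
opening: 0.0168
grip_force: 49.3
```

Run:
```python
from h import *
s=to(.5071,.4556,.21,82.7)
```

```text
from [ 0.521  0.122  0.209 84.422] shift(old axes) [ 0.3311 -0.0464 -0.0013] turn 0.03 rows>= 8.0
```

Request:
{"op": "drive_tool", "data": {"rows": [[[0.025,-0.0046,0],0.003],[[0.034,-0.0046,0],0.003],[[0.034,-0.0046,0],0.003],[[0.034,-0.0046,0],0.003],[[0.034,-0.0046,0],0.003],[[0.034,-0.0046,0],0.003],[[0.034,-0.0046,0],0.003],[[0.034,-0.0046,0],0.003],[[0.034,-0.0046,0],0.003],[[0.034,-0.0046,0],0.003]]}}

```text
t: 37.35
tool_pos: [0.5092, 0.4563, 0.2022]
tool_rot: [-2.358, -2.075, 0.004]
contact_force: [0.5, -0.3, -0.2]
opening: 0.0168
grip_force: 49.3
```

Request:
{"op": "drive_tool", "data": {"rows": [[[0,0,0.02],0],[[0,0,0.025],0],[[0,0,0.025],0],[[0,0,0.02],0],[[0,0,0],0],[[0,0,0],0]]}}

```text
t: 37.95
tool_pos: [0.5096, 0.455, 0.1126]
tool_rot: [-2.358, -2.075, 0.003]
contact_force: [1.2, -0.2, -0.6]
opening: 0.0168
grip_force: 49.3
```

Run:
```python
from h import *
s=to(.5071,.4556,.0903,82.7)
```

```text
from [ 0.51   0.455  0.113 82.698] shift(old axes) [ 0.0003 -0.0025  0.0223] turn -0.0 rows>= 1.0
```

Request:
{"op": "drive_tool", "data": {"rows": [[[0,-0.002,0.01],0],[[0,0,0.009],0],[[0,0,0.003],0],[[0,0,0],0]]}}

```text
t: 38.35
tool_pos: [0.5077, 0.4552, 0.0905]
tool_rot: [-2.358, -2.075, 0.002]
contact_force: [0.1, -0.1, -0.4]
opening: 0.017
grip_force: 49.3
```

Request:
{"op": "drive_tool", "data": {"rows": [[[0,0,0],0],[[0,0,0],0],[[0,0,0],0],[[0,0,0],0],[[0,0,-0.02],0],[[0,0,-0.04],0],[[0,0,-0.04],0],[[0,0,0],0]], "jaw": 0.55}}

```text
t: 39.15
tool_pos: [0.5111, 0.4578, 0.2]
tool_rot: [2.357, 2.075, 0.021]
contact_force: [0.2, 1.1, 0.6]
opening: 0.0385
grip_force: 0.0
```

Run:
```python
from h import *
s=to(.5265,.1955,.19,84.4)
```

```text
from [ 0.511  0.458  0.2   82.702] shift(old axes) [-0.2582  0.0486  0.01  ] turn -0.0296 rows>= 6.0
```

Request:
{"op": "drive_tool", "data": {"rows": [[[-0.03,0.006,0],-0.003],[[-0.035,0.006,0],-0.003],[[-0.035,0.006,0],-0.003],[[-0.035,0.006,0],-0.003],[[-0.035,0.006,0],-0.003],[[-0.035,0.006,0],-0.003],[[-0.033,0.006,0],-0.003],[[-0.02,0.006,0.005],-0.003],[[0,0,0],-0.003],[[0,0,0],-0.003]], "jaw": 0.45}}

```text
t: 40.15
tool_pos: [0.5254, 0.1937, 0.186]
tool_rot: [-2.327, -2.109, 0.0]
contact_force: [0.2, 0.7, -1.0]
opening: 0.0473
grip_force: 0.0
```

Run:
```python
from h import *
s=to(.5265,.1955,.104,84.4)
```

```text
from [ 0.525  0.194  0.186 84.369] shift(old axes) [0.0019 0.0009 0.082 ] turn -0.0005 rows>= 2.0
```

Request:
{"op": "drive_tool", "data": {"rows": [[[0.001,0.001,0.025],0],[[0,0,0.025],0],[[0,0,0.02],0],[[0,0,0.011],0],[[0,0,0],0],[[0,0,0],0]]}}

```text
t: 40.75
tool_pos: [0.527, 0.1953, 0.106]
tool_rot: [2.326, 2.111, 0.001]
contact_force: [0.3, -0.2, 1.0]
opening: 0.0471
grip_force: 0.0
```

Request:
{"op": "drive_tool", "data": {"rows": [[[0,0,0],0],[[0,0,0],0],[[0,0,0],0],[[0,0,0],0],[[0,0,0],0],[[0,0,0],0]], "jaw": 1}}

```text
t: 41.35
tool_pos: [0.5276, 0.1949, 0.1069]
tool_rot: [2.326, 2.11, 0.004]
contact_force: [-0.5, 0.7, 6.8]
opening: 0.0168
grip_force: 49.3
```

Request:
{"op": "drive_tool", "data": {"rows": [[[0,0,-0.01],0],[[0,0,-0.015],0],[[0,0,-0.025],0],[[0,0,-0.025],0],[[0,0,-0.025],0],[[0,0,0],0]]}}

```text
t: 41.95
tool_pos: [0.5288, 0.1951, 0.2108]
tool_rot: [2.324, 2.108, 0.012]
contact_force: [0.0, 0.1, 0.1]
opening: 0.0167
grip_force: 48.7
```

Run:
```python
from h import *
s=to(.5247,.3566,.21,82.7)
```

```text
from [ 0.529  0.195  0.211 84.413] shift(old axes) [ 0.1603 -0.0198  0.0008] turn 0.0299 rows>= 4.0
```

Request:
{"op": "drive_tool", "data": {"rows": [[[0.02,-0.0025,0],0.004],[[0.028,-0.0034,0],0.005],[[0.028,-0.0034,0],0.005],[[0.028,-0.0034,0],0.005],[[0.028,-0.0034,0],0.005],[[0.027,-0.0034,0],0.005],[[0,0,0],0],[[0,0,0.02],0],[[0,0,0.025],0],[[0,0,0.025],0]]}}

```text
t: 42.95
tool_pos: [0.5244, 0.3539, 0.1342]
tool_rot: [2.357, 2.076, -0.001]
contact_force: [0.2, -0.0, -0.2]
opening: 0.0167
grip_force: 48.7
```

Request:
{"op": "drive_tool", "data": {"rows": [[[0,0,0.02],0],[[0,0,0],0],[[0,0,0],0]]}}

```text
t: 43.25
tool_pos: [0.5244, 0.3541, 0.1149]
tool_rot: [-2.358, -2.076, 0.002]
contact_force: [0.5, -0.4, -0.4]
opening: 0.017
grip_force: 48.7
```

Run:
```python
from h import *
s=to(.5247,.3566,.0935,82.7)
```

```text
from [ 0.524  0.354  0.115 82.727] shift(old axes) [ 0.0026 -0.      0.0214] turn 0.0005 rows>= 1.0
```

Request:
{"op": "drive_tool", "data": {"rows": [[[0.002,0,0.01],0],[[0,0,0.008],0],[[0,0,0.003],0],[[0,0,0],0]]}}

```text
t: 43.65
tool_pos: [0.5245, 0.3566, 0.0936]
tool_rot: [-2.357, -2.077, 0.002]
contact_force: [0.0, -0.2, -0.3]
opening: 0.0165
grip_force: 48.7
```

Request:
{"op": "drive_tool", "data": {"rows": [[[0,0,0],0],[[0,0,0],0],[[0,0,0],0],[[0,0,0],0],[[0,0,-0.02],0],[[0,0,-0.04],0],[[0,0,-0.04],0],[[0,0,0],0]], "jaw": 0.55}}

```text
t: 44.45
tool_pos: [0.5282, 0.3585, 0.2025]
tool_rot: [2.355, 2.074, 0.02]
contact_force: [0.2, -0.2, 0.4]
opening: 0.0384
grip_force: 0.0
```

Run:
```python
from h import *
s=to(.4604,.1272,.20,84.4)
```

```text
from [ 0.528  0.359  0.203 82.758] shift(old axes) [-0.238  -0.0381  0.0025] turn -0.0287 rows>= 6.0
```

Request:
{"op": "drive_tool", "data": {"rows": [[[-0.025,-0.004,0],-0.004],[[-0.036,-0.0057,0],-0.004],[[-0.036,-0.0057,0],-0.004],[[-0.036,-0.0057,0],-0.004],[[-0.036,-0.0057,0],-0.004],[[-0.036,-0.0057,0],-0.004],[[-0.033,-0.0055,0],-0.004],[[0,0,0],0],[[0,0,0],0]], "jaw": 0.45}}

```text
t: 45.35
tool_pos: [0.46, 0.1243, 0.1942]
tool_rot: [-2.33, -2.107, -0.001]
contact_force: [-0.8, 0.4, -0.0]
opening: 0.0468
grip_force: 0.0
```

Run:
```python
from h import *
d=cam('top'); cv2.imwrite('pics/t5.png',d['image'][160:400,100:560])
s=to(.4604,.1272,.123,84.4)
```

```text
from [ 0.46   0.125  0.194 84.333] shift(old axes) [ 0.0024 -0.      0.0713] turn -0.0012 rows>= 2.0
```

View pics/t5.png

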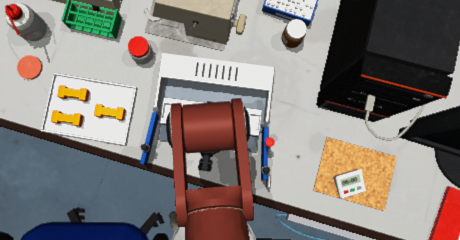

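All three bars lie in the tray at (73,93), (67,118) and (110,112). The timer is on the mat at (350,183). I'll push the drawer home.

Request:
{"op": "drive_tool", "data": {"rows": [[[0.002,0,0.02],0],[[0,0,0.02],0],[[0,0,0.02],0],[[0,0,0.01],0],[[0,0,0],0]]}}

```text
t: 45.9
tool_pos: [0.4593, 0.1273, 0.1226]
tool_rot: [-2.325, -2.109, 0.005]
contact_force: [-0.9, -0.5, -0.1]
opening: 0.0468
grip_force: 0.0
```

Request:
{"op": "drive_tool", "data": {"rows": [[[0,0,0],0],[[0,0,0],0],[[0,0,0],0],[[0,0,0],0],[[0,0,0],0],[[0,0,0],0]], "jaw": 1, "grip_force": 30}}

```text
t: 46.5
tool_pos: [0.4611, 0.1269, 0.1257]
tool_rot: [2.328, 2.108, 0.003]
contact_force: [-0.7, 0.3, 6.5]
opening: 0.0092
grip_force: 32.9
```

Request:
{"op": "drive_tool", "data": {"rows": [[[0,0.01,0],0],[[0,0.01,0],0],[[0,0.01,0],0],[[0,0.01,0],0],[[0,0.01,0],0],[[0,0.01,0],0],[[0,0.01,0],0],[[0,0.01,0],0],[[0,0.009,0],0],[[0,0,0],0]]}}

```text
t: 47.5
tool_pos: [0.5503, 0.1179, 0.1257]
tool_rot: [2.328, 2.108, 0.003]
contact_force: [0.3, 1.4, 4.8]
opening: 0.0094
grip_force: 32.9
```

Home: the pull was at x 0.550 before and is at 0.5503 now. I'll nudge it a little more, release, retreat and check.

Request:
{"op": "drive_tool", "data": {"rows": [[[0,0.002,0],0],[[0,0,0],0],[[0,0,0],0]]}}

```text
t: 47.8
tool_pos: [0.5505, 0.1179, 0.1257]
tool_rot: [-2.327, -2.108, 0.002]
contact_force: [-6.0, 0.6, 10.4]
opening: 0.0091
grip_force: 33.7
```

Request:
{"op": "drive_tool", "data": {"rows": [[[0,0,0],0],[[0,0,0],0],[[0,0,0],0],[[0,0,0],0],[[0,0,0],0],[[0,0,-0.03],0],[[0,0,-0.04],0],[[0,0,-0.04],0],[[-0.02,-0.04,0],0],[[-0.02,-0.04,0],0]], "jaw": 0.45}}

```text
t: 48.8
tool_pos: [0.4678, 0.0856, 0.2366]
tool_rot: [2.325, 2.109, 0.004]
contact_force: [-0.8, -0.8, 1.2]
opening: 0.0472
grip_force: 0.0
```

Request:
{"op": "drive_tool", "data": {"rows": [[[-0.03,-0.025,0],0],[[-0.035,-0.02,0],0],[[-0.035,-0.01,0],0],[[0,0,0],0],[[0,0,0],0]]}}

```text
t: 49.3
tool_pos: [0.4026, -0.0088, 0.2345]
tool_rot: [2.33, 2.107, 0.001]
contact_force: [0.6, 0.1, -0.1]
opening: 0.0473
grip_force: 0.0
```

Run:
```python
from h import *
d=cam('top'); cv2.imwrite('pics/t6.png',cv2.resize(d['image'][190:390,110:510],None,fx=2,fy=2))
```

```text
(no output)
```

View pics/t6.png

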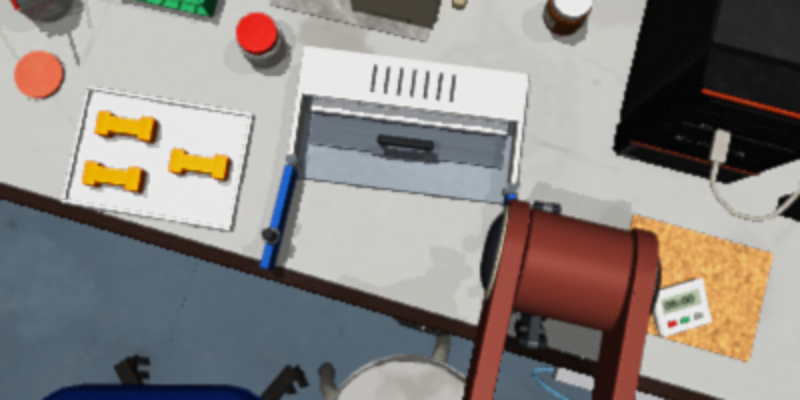

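The bars are flat in the tray and the drawer is home. The timer is at (451,344) in full-picture pixels, so I'll check it against the mat limits.

Run:
```python
from h import *
d=cam('top')
P=ray(d,110+682/2,190+308/2,.028); m=np.array([.3996,-.2203]); a=np.radians(-14.5)
e=P[:2]-m; print(P, e[0]*np.cos(a)+e[1]*np.sin(a), -e[0]*np.sin(a)+e[1]*np.cos(a)); print(ctrl.get_obs()['dq'].round(3))
# door A colour (blue pixels) below hinge
```

```text
[ 0.3736 -0.2015  0.028 ] -0.02987898272605432 0.011691295533692924
[ 0.015  0.01  -0.005 -0.003  0.003 -0.002]
```

Request:
{"op": "drive_tool", "data": {"rows": [[[0.02,0,-0.02],0],[[0.04,0,-0.02],0],[[0.045,0,-0.02],0],[[0.045,0.005,0],0],[[0.045,0.005,0],0],[[0.03,0.005,0],0],[[0,0,0],0],[[0,0,0],0],[[0,0,0],0]]}}

```text
t: 50.3
tool_pos: [0.4396, 0.214, 0.294]
tool_rot: [-2.328, -2.11, 0.001]
contact_force: [0.3, -0.5, -0.5]
opening: 0.0471
grip_force: 0.0
```

Run:
```python
from h import *
d=cam('top'); cv2.imwrite('pics/t7.png',cv2.resize(d['image'][200:380,300:520],None,fx=3,fy=3))
```

```text
(no output)
```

View pics/t7.png

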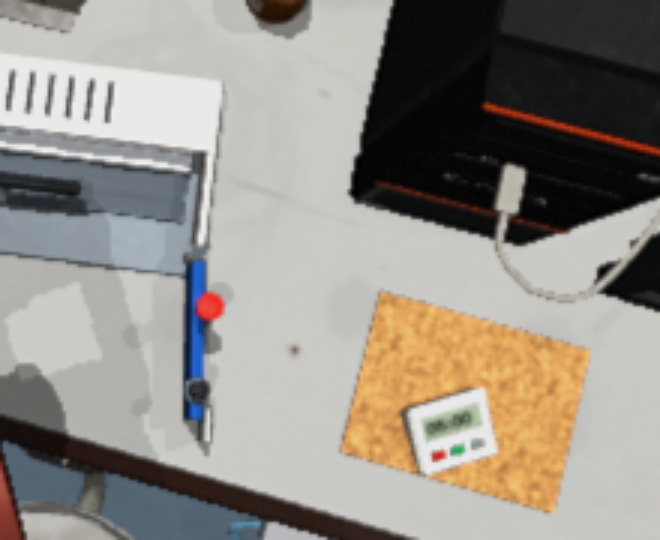

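The timer is about 30 mm from the mat's centre, inside the limits and upright. Door A, at crop (195,340), is wide open. I'll hand in.

```bash
python3 -c "
from station import ctrl
print(ctrl.finish_job())"
```

```text
the job is handed in; nothing more can be done
None
```

I handed the job in at about 50 s of the 208 s: the timer stands upright on the mat, both doors are wide open, all three bars lie flat in the tray and the drawer is home. I saw no contact with the jars, and the judge returned no verdict, so this rests on the last camera pictures and arm readings.

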